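# Close up two rivet boxes

### The arm

A 6-joint arm with a two-finger parallel gripper is mounted at the origin on the work surface. World frame = base frame: x ahead of the robot, y to its left, z up, the work surface at z = 0. Lengths are in m, angles in degrees, forces in N, time in s.
With the tool pointing down it reaches from about 0.325 to 0.85 m from the base axis. Payload 15.5 kg.
Tool frame: the origin (TCP) lies midway between the tips of the shut fingers; the grasp point (between the pads) lies 19 mm behind it; z points along the fingers, y is the line along which they close (so a half turn about z gives the same grasp; the last joint's range is limited). The gripper opens to 91 mm and grips with 3 to 60 N. Pads are 32 mm wide; open, the fingers measure 118 mm over their backs; the gripper's body (76 mm by 178 mm) begins 60 mm behind the grasp point.
Start: joints at [65.861, 28.281, 77.091, -0, 74.628, -5.472], TCP at [0.2, 0.592, 0.214] pointing down, gripper open.
Joint ranges: [-166.48, 166.48], [-47.26, 123.95], [12.59, 153.08], [-70.14, 250.14], [6.76, 159.57], [-176.63, 176.63]. Speed limits (degrees/s): [108.29, 108.29, 147.25, 172.46, 172.46, 172.46].

### API

Orientations are given as a 3x3 rotation matrix whose columns are the frame's x, y, z axes.
In Python, from bench import ctrl gives the robot as it stands. The module is installed in compiled form; this text tells all that it offers. Calls block until the motion is done:
- ctrl.goto(position, orientation): joint-space move of the TCP to a pose.
- ctrl.move_l(position, vel=0.15, ori=None, contact_N=None): straight line of the TCP; ori=None keeps the orientation; vel is the mean speed in m/s. With contact_N (N) it stops when the force on the tool has changed by that much, and returns True; else False.
- ctrl.movej(angles): joint-space move.
- ctrl.command_gripper(opening): opening from 0.0 (shut) to 1.0 (fully open); the grip force is fixed at half the most; returns when the fingers have stopped.
- ctrl.sleep(seconds).
- ctrl.ik(position, orientation): joint angles nearest the present ones, or None.
- ctrl.read_camera(name): name is "scene" or "top"; returns the picture (480x640x3 uint8, blue, green, red); there is no depth.
- ctrl.camera_params(name): a dict with "fx", "fy", "cx", "cy" (pixels), "pose" (4x4, takes a point from camera to world coordinates). Camera axes: x right, y up, looking along -z (the intrinsics and any distortion apply to the point x, -y, -z); pixel columns grow to the right and rows downward; lengths in m; the calibration is good to about 2 mm. A picture is of the moment at which its call begins. camera_params takes no time and is no camera call.
A pose or a line that the arm cannot do raises ctrl.MotionError and nothing moves.
- ctrl.sign_off(): hands the job in; it is judged then, once.
Readings, each from a call of its own:
- ctrl.current_t(): time.
- ctrl.current_q(): joint angles.
- ctrl.current_dq(): joint speeds.
- ctrl.current_effort(): joint torques, N m.
- ctrl.current_tool_pos(): TCP position.
- ctrl.current_eef_rot(): TCP orientation.
- ctrl.current_contact_force(): force on the tool from outside, world axes, zero at the start.
- ctrl.current_wrist_torque(): the same for the moment, N m.
- ctrl.current_grip_width(): opening from 0.0 (shut) to 1.0 (fully open).
- ctrl.current_grasp_force(): force on a finger pad.
Only numpy, scipy, OpenCV 4.12 (cv2) and the standard library are available. Lean on these libraries where they do the work, as an engineer would, in place of code of your own. Each camera call takes 0.05 s, during which the arm holds its last target. There are 200 camera calls.

### The job

The brass and the silvery steel rivets are finished with for today: push the lids of those two boxes over with your fingertips until each is fully shut, in either order. Leave the box of black rivets open as it stands. Do not lift, tip or shove the boxes, and do not disturb the spool, awl or hammer lying around them; finish with the hand clear.

Things in the scene. Friction and masses are not known exactly. Their poses are not given: they have to be found in the camera images.
- brass_box: kraft cardboard box full of yellow brass rivets, 110 x 110 mm, 50 mm tall without its lid, about 0.8 kg, standing loose on the bench (to be closed). Origin: centre of its underside. z up; its hinge is along the rear (+x) top edge and its front faces its own -x
- brass_lid (a joint): angle in rad of the brass box's lid about its hinge: 0 = fully shut (flat on the rim), 1.57 = upright, up to 2.1 = leaning back away from the box. The lid weighs 35 g; its stiff crease holds it at any angle and gives way to about 0.5 N at the free edge; no spring or latch
- brass_lid_hinge (a point): middle of the hinge line of the brass box's lid, at (+55, 0, 50.5) mm in the box's frame, on the lid's inner face; the hinge line runs along the box's y
- brass_lid_edge (a point): middle of the free edge of the brass box's lid, on its outer face. The lid is a 3 mm kraft panel, 118 mm wide, 114 mm from hinge to this edge, with 26 mm skirts on its inner side that go over the box's front and sides; its outer face (back when open, top when shut) is smooth with a flat round brass sticker. Shut, it lies 53 mm above the bench
- steel_box: kraft cardboard box full of bright silvery steel rivets, 110 x 110 mm, 50 mm tall without its lid, about 0.8 kg, standing loose on the bench (to be closed). Origin: centre of its underside. z up; its hinge is along the rear (+x) top edge and its front faces its own -x
- steel_lid (a joint): angle in rad of the steel box's lid about its hinge: 0 = fully shut (flat on the rim), 1.57 = upright, up to 2.1 = leaning back away from the box. The lid weighs 35 g; its stiff crease holds it at any angle and gives way to about 0.5 N at the free edge; no spring or latch
- steel_lid_hinge (a point): middle of the hinge line of the steel box's lid, at (+55, 0, 50.5) mm in the box's frame, on the lid's inner face; the hinge line runs along the box's y
- steel_lid_edge (a point): middle of the free edge of the steel box's lid, on its outer face. The lid is a 3 mm kraft panel, 118 mm wide, 114 mm from hinge to this edge, with 26 mm skirts on its inner side that go over the box's front and sides; its outer face (back when open, top when shut) is smooth with a flat round steel sticker. Shut, it lies 53 mm above the bench
- black_box: kraft cardboard box full of black rivets, 110 x 110 mm, 50 mm tall without its lid, about 0.8 kg, standing loose on the bench (to stay open). Origin: centre of its underside. z up; its hinge is along the rear (+x) top edge and its front faces its own -x
- black_lid (a joint): angle in rad of the black box's lid about its hinge: 0 = fully shut (flat on the rim), 1.57 = upright, up to 2.1 = leaning back away from the box. The lid weighs 35 g; its stiff crease holds it at any angle and gives way to about 0.5 N at the free edge; no spring or latch
- black_lid_hinge (a point): middle of the hinge line of the black box's lid, at (+55, 0, 50.5) mm in the box's frame, on the lid's inner face; the hinge line runs along the box's y
- black_lid_edge (a point): middle of the free edge of the black box's lid, on its outer face. The lid is a 3 mm kraft panel, 118 mm wide, 114 mm from hinge to this edge, with 26 mm skirts on its inner side that go over the box's front and sides; its outer face (back when open, top when shut) is smooth with a flat round black sticker. Shut, it lies 53 mm above the bench
- spool_center (a point): bystander: reddish-brown thread spool standing upright, 40 mm across, 52 mm tall; the point is its centre
- awl_grip (a point): bystander: awl lying on the bench, wooden handle and thin steel shaft, about 150 mm long; the point is in its handle
- hammer_grip (a point): bystander: small hammer with a wooden handle lying on the bench, about 250 mm long; the point is in its handle
There are look-alikes about, which are no part of the job. What is shaped like the brass_box but blue or pink is not meant.

How it is judged (in metres and radians):
At the end, for the whole second after the job is handed in: Brass and steel lids shut (under 0.07 rad, about 8 mm at the free edge); black lid open over 1.2 rad, its edge within 30 mm of its start; all boxes upright (tilt under 0.1 rad), at rest, within 30 mm of their starts; spool (upright), awl and hammer within 30 mm of theirs (value of joint each of brass_lid, steel_lid below 0.07 rad and value of joint black_lid above 1.2 rad and distance of each of black_lid_edge, brass_box, steel_box, black_box, spool_center, awl_grip, hammer_grip from where it was at the start of the episode below 0.03 m and angle between each of brass_box, steel_box, black_box's own z axis and vertical below 0.1 rad and linear speed of each of brass_box, steel_box, black_box below 0.02 m/s and angle between spool_center's own z axis and vertical below 0.2 rad); the robot touches nothing.
It fails at once if the brass rivet box is shoved more than 30 mm, lifted or tipped (distance of brass_box from where it was at the start of the episode above 0.03 m or height (world z) of brass_box above 0.015 m or angle between brass_box's own z axis and vertical above 0.15 rad).
It fails at once if the steel rivet box is shoved more than 30 mm, lifted or tipped (distance of steel_box from where it was at the start of the episode above 0.03 m or height (world z) of steel_box above 0.015 m or angle between steel_box's own z axis and vertical above 0.15 rad).
It fails at once if the black rivet box is shoved more than 30 mm, lifted or tipped (distance of black_box from where it was at the start of the episode above 0.03 m or height (world z) of black_box above 0.015 m or angle between black_box's own z axis and vertical above 0.15 rad).
It fails at once if the lid of the black rivet box is moved more than 30 mm (distance of black_lid_edge from where it was at the start of the episode above 0.03 m).
It fails at once if the spool, awl or hammer is moved more than 30 mm or lifted (distance of any of spool_center, awl_grip, hammer_grip from where it was at the start of the episode above 0.03 m).
It also fails if it takes over 58 s, if anything falls off the work surface, if the arm or the gripper's body presses on something with over 40 N, if the wrist force passes 120 N, or if a joint passes its speed limit or range.

## Working session

There is one attempt and no reset: what is moved stays moved. The work goes in short steps, each a Python script; the robot and the scene stay as the last script left them, time stands still between calls to the robot, and variables do not carry over. Pictures are saved under pics/ and viewed, at most 10 in all, crops included, and the job is handed in when it is done.

```bash
mkdir -p pics; python3 - <<'E'
from bench import ctrl
import cv2
for n in("scene","top"):
    cv2.imwrite(f"pics/{n}0.png",ctrl.read_camera(n)); p=ctrl.camera_params(n); print(n,{k:(v.round(4).tolist() if hasattr(v,'round') and hasattr(v,'tolist') else v) for k,v in p.items()})
E
```

```text
scene {'fx': 503.1411156770903, 'fy': 503.1411156770903, 'cx': 316.003495190077, 'cy': 244.86169268367325, 'pose': [[0.5377, -0.6955, 0.4766, 0.9838], [0.8431, 0.4471, -0.2987, -0.3479], [-0.0053, 0.5625, 0.8268, 0.8387], [0.0, 0.0, 0.0, 1.0]]}
top {'fx': 606.5609388962008, 'fy': 606.5609388962008, 'cx': 318.4906426479619, 'cy': 236.8541296922246, 'pose': [[-0.0064, 0.9918, -0.1273, 0.3804], [-0.9998, -0.0085, -0.0161, -0.0966], [-0.0171, 0.1272, 0.9917, 1.3621], [0.0, 0.0, 0.0, 1.0]]}
```

View pics/scene0.png

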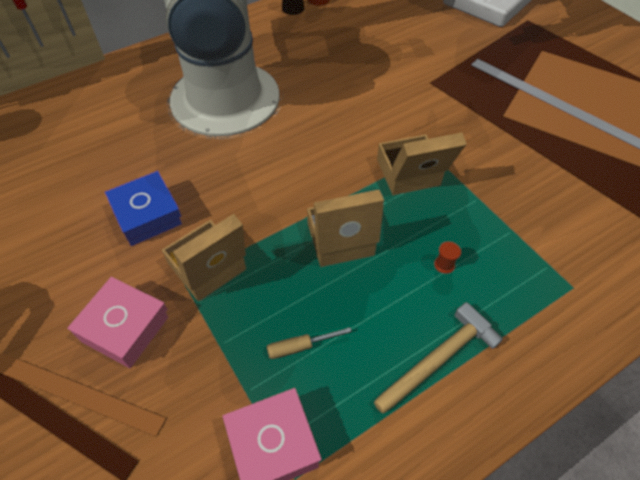

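View pics/top0.png

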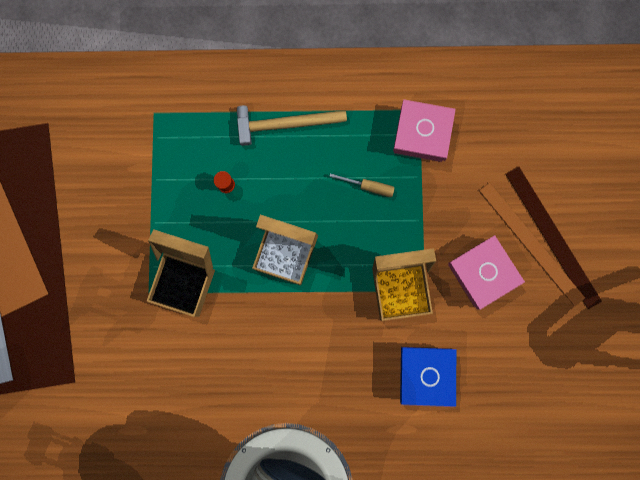

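Candidates: brass rivets at top(403,290), steel at top(283,252), black at top(180,280). The look-alikes are the pink boxes (486,272) and (425,130) and the blue box (429,377). I choose by contents and stickers, and check the choice in one montage of close crops.

```bash
python3 - <<'E'
import cv2,numpy as np
t=cv2.imread("pics/top0.png");s=cv2.imread("pics/scene0.png")
def c(im,x,y):
    o=cv2.resize(im[y:y+84,x:x+112],(400,300),interpolation=cv2.INTER_CUBIC)
    for i in range(0,112,10):
        cv2.putText(o,str(x+i),(int(i*3.571),8),0,.28,(255,255,255),1); cv2.line(o,(int(i*3.571),10),(int(i*3.571),16),(255,255,255),1)
    for j in range(10,84,10):
        cv2.putText(o,str(y+j),(0,int(j*3.571)+3),0,.28,(255,255,255),1); cv2.line(o,(20,int(j*3.571)),(26,int(j*3.571)),(255,255,255),1)
    return o
cv2.imwrite("pics/m.png",np.vstack([np.hstack([c(t,230,205),c(t,350,240)]),np.hstack([c(s,290,185),c(s,150,210)])]))
E
```

```text
(no output)
```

View pics/m.png

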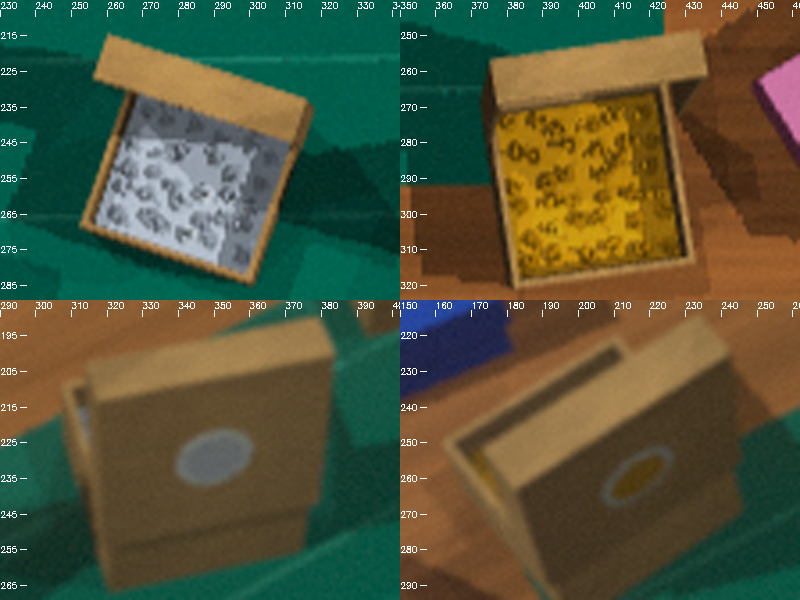

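The montage confirms the choice: steel sticker and silver rivets at top(283,252), brass sticker and yellow rivets at top(403,290). I read the front rim corners and the lid's outer-edge corners from it. Next I compute the poses.

```bash
cat > h.py <<'E'
import numpy as np
from bench import ctrl
def ray(n,px):
    p=ctrl.camera_params(n); T=np.array(p["pose"])
    d=T[:3,:3]@np.array([(px[0]-p["cx"])/p["fx"],-(px[1]-p["cy"])/p["fy"],-1]); return T[:3,3],d/np.linalg.norm(d)
def onz(n,px,z): o,d=ray(n,px); return o+d*(z-o[2])/d[2]
def tri(a,b):
    (o,d),(q,e)=ray("top",a),ray("scene",b)
    s=np.linalg.lstsq(np.c_[d,-e],q-o,rcond=None)[0]; A,B=o+d*s[0],q+e*s[1]
    return (A+B)/2,np.linalg.norm(A-B)
E
python3 - <<'E'
from h import *
D={"steel":((252.7,268.3),(300,284.2),(260.2,215.1),(317.6,233.8),(383,199.6),(316,214.4)),
"brass":((382.8,320.4),(432,313.1),(375.2,256.8),(434.6,249),(243,225.4),(183,263.2))}
for n,(fl,fr,tl,tr,sr,sl) in D.items():
    a,b=onz("top",fl,.05),onz("top",fr,.05); L,e1=tri(tl,sr); R,e2=tri(tr,sl)
    y=(a-b)/np.linalg.norm(a-b); y2=(L-R)/np.linalg.norm(L-R); yy=y+y2; yy[2]=0; yy/=np.linalg.norm(yy); x=np.array([yy[1],-yy[0],0])
    c=(a+b)/2+x*.055; E=(L+R)/2; h=c+x*.055; v=E-h; ex=v@x; ez=E[2]-.0505
    th=np.arctan2(ez,-ex)-np.arctan2(.003,.114)
    print(n,"w",np.linalg.norm(a-b).round(4),np.linalg.norm(L-R).round(4),"errs",e1.round(4),e2.round(4),"yaw",[np.degrees(np.arctan2(-q[0],q[1])).round(1) for q in(y,y2,yy)],"c",c.round(4),"L",L.round(3),"R",R.round(3),"r",np.hypot(ex,ez).round(4),"lat",(v@yy).round(4),"th",th.round(3))
for p in((180,280),(223,180),(362,184)): print(onz("top",p,.03).round(3))
E
```

```text
steel w 0.1085 0.1196 errs 0.0031 0.0052 yaw [np.float64(-18.9), np.float64(-18.5), np.float64(-18.7)] c [ 0.5157 -0.0009  0.05  ] L [0.579 0.04  0.168] R [ 0.541 -0.073  0.164] r 0.1158 lat -0.0003 th 1.478
brass w 0.1064 0.1173 errs 0.0045 0.0069 yaw [np.float64(8.0), np.float64(7.2), np.float64(7.6)] c [ 0.4294 -0.2572  0.05  ] L [ 0.494 -0.187  0.163] R [ 0.509 -0.304  0.164] r 0.1143 lat 0.0021 th 1.704
[0.458 0.231 0.03 ]
[0.682 0.139 0.03 ]
[ 0.67  -0.173  0.03 ]
```

```bash
cat >> h.py <<'E'
B={"steel":(np.array([.5157,-.0009]),-18.7),"brass":(np.array([.4294,-.2572]),7.6)}
R_=.09
def setup(n):
    c,a=B[n]; a=np.radians(a); xb=np.array([np.cos(a),np.sin(a),0])
    def P(th):  # TCP with the fingers' leading bottom edge on the lid's outer face
        lx=.055-R_*np.cos(th)+.003*np.sin(th)+.0135; z=.0505+R_*np.sin(th)+.003*np.cos(th)
        return np.array([*(c+xb[:2]*lx),z])
    Rs=[np.c_[np.cross(s*xb,[0,0,-1]),s*xb,[0,0,-1]] for s in(1,-1)]
    return P,Rs
def close(n,R):
    P,_=setup(n); f0=None
    p=P(2.05); up=p.copy(); up[2]=.27
    ctrl.move_l(up,vel=.25,ori=R); print("above",ctrl.current_t())
    hit=ctrl.move_l(p,vel=.15,contact_N=5); print("down hit",hit)
    if hit: return
    for th in np.arange(1.8,.09,-.2):
        if ctrl.move_l(P(th),vel=.12,contact_N=10): print("hit at",th,ctrl.current_contact_force()); return
    e=P(0); e[2]-=.006
    print("end hit",ctrl.move_l(e,vel=.03,contact_N=8),ctrl.current_tool_pos(),ctrl.current_contact_force(),ctrl.current_t())
    e=ctrl.current_tool_pos().copy() if hasattr(ctrl.current_tool_pos(),'copy') else np.array(ctrl.current_tool_pos())
    e=np.array(e); e[2]=.27; ctrl.move_l(e,vel=.2)
E
python3 - <<'E'
from h import *
print(ctrl.current_eef_rot())
for n in B:
    P,Rs=setup(n)
    for R in Rs:
        print(n,[None if (q:=ctrl.ik(P(t),R)) is None else np.round(q).tolist() for t in(2.05,1,0)])
E
```

```text
[[-9.47407899e-01  3.20028297e-01 -4.02089417e-04]
 [ 3.20028538e-01  9.47407460e-01 -9.16233841e-04]
 [ 8.77217568e-05 -9.96727266e-04 -9.99999499e-01]]
steel [[-9.0, 33.0, 83.0, -0.0, 64.0, 10.0], [-7.0, 27.0, 95.0, -0.0, 57.0, 11.0], [-6.0, 31.0, 105.0, -0.0, 44.0, 12.0]]
steel [[-9.0, 33.0, 83.0, -0.0, 64.0, -170.0], [-7.0, 27.0, 95.0, -0.0, 57.0, -169.0], [-6.0, 31.0, 105.0, -0.0, 44.0, -168.0]]
brass [[-30.0, 31.0, 87.0, -0.0, 62.0, -37.0], [-36.0, 26.0, 98.0, -0.0, 56.0, -44.0], [-40.0, 31.0, 106.0, -0.0, 43.0, -47.0]]
brass [[-30.0, 31.0, 87.0, -0.0, 62.0, 143.0], [-36.0, 26.0, 98.0, -0.0, 56.0, 136.0], [-40.0, 31.0, 106.0, -0.0, 43.0, 133.0]]
```

```bash
python3 - <<'E'
from h import *
import cv2
ctrl.command_gripper(0.0)
ctrl.move_l([.2,.592,.29],vel=.2)
ctrl.move_l([.55,.35,.29],vel=.25)
close("steel",setup("steel")[1][0])
print(ctrl.current_t())
cv2.imwrite("pics/s1.png",ctrl.read_camera("scene"))
E
```

```text
above 5.575
down hit False
end hit True [0.49601091 0.00578703 0.05341651] [-3.54378853  0.69942804 17.77378345] 10.0083
11.2417
```

View pics/s1.png

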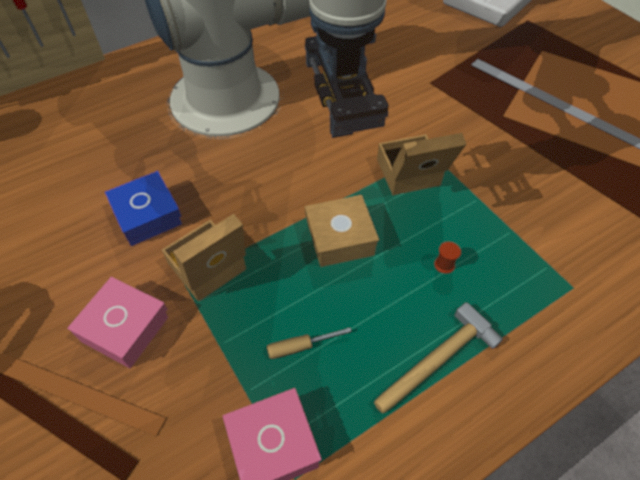

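The steel box, at scene (341,230), is shut and hasn't shifted. Everything else is where it was. Brass is next.

```bash
python3 - <<'E'
from h import *
import cv2
close("brass",setup("brass")[1][0])
ctrl.move_l([.36,-.05,.33],vel=.25)
print(ctrl.current_t())
s,t=ctrl.read_camera("scene"),ctrl.read_camera("top")
cv2.imwrite("pics/s2.png",np.hstack([s[150:450,100:500],t[200:500,120:520]] if 0 else [s[150:450,100:500],t[90:390,120:520]]))
E
```

```text
above 12.45
down hit False
end hit True [ 0.40877687 -0.26002921  0.05336306] [-2.0724499   1.46466592 19.56866879] 16.8833
19.1583
```

View pics/s2.png

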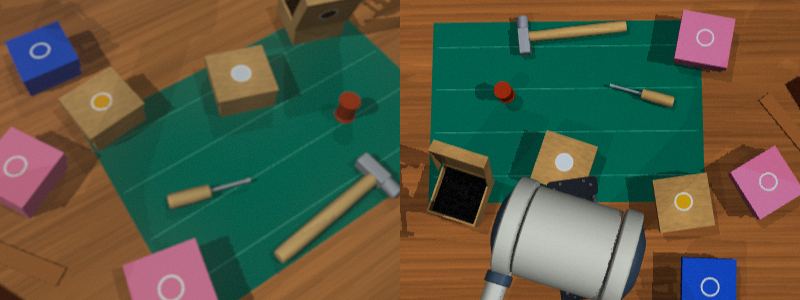

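Both lids are flat: brass at crop (101,102), steel at (241,75). The black box is still open, and the fingertips bottomed out at the shut height of 53 mm on both lids.

```bash
python3 -c "
from bench import ctrl
print(ctrl.sign_off())"
```

```text
the job is handed in; nothing more can be done
None
```

The brass and steel lids are shut, the black box was left open, the other objects look undisturbed in the last pictures, the hand is clear, and the job was handed in at about 19 s; no verdict came back.

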